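# Stop the rolling mill and gauge its gearbox oil

## Task

Check the gearbox oil of the bench rolling mill: first bring its reversing lever upright, to off, then take the oil gauge from the tool rack and lower it into the guide tube on the gear case until its collar rests on the tube's mouth. Draw it right out again and finish holding it in the gripper, rod level for reading, still, clear of the mill and the rack and at least 15 cm above the bench. Leave the lever at off and the other tools where they are.

Things in the scene. Friction and masses are not known exactly. Their poses are not given: they have to be found in the camera images.
- reversing_lever (a joint): Lever of the mill's reversing switch, on an aluminium box 85 x 58 x 77 mm at the mill's left (+y) end. 0 rad = upright = off; positive leans along the mill's +x (away from the robot at yaw 0), range -0.95 to 0.95; it starts leaning that way. Friction hinge, axis the mill's y: about 2 N at the knob moves it, and it stays where it is left.
- lever_hinge (a point): Hinge point of the lever, 100 mm above the bench, 5 mm above the switch box's top; its axes are the mill's (x across the mill, y along the hinge axis, z up).
- lever_knob (a point): Centre of the black ball knob (24 mm across) on the lever, 85 mm from the hinge; the steel shank below it is 10 mm thick. Its z axis runs along the lever, away from the hinge.
- mill: Grey bench rolling mill, fixed; origin on the bench under the gear case. In its frame, mm: bed x -90..210, y -290..165, 18 high; gear case x -65..65, y -90..50, 102 high; gear cover behind it to x 200, 103 high; motor x 83..206, y -270..-45, 122 high; roll stand x -50..50, y -290..-80, 260 high; guide tube at (0, 10), lever at (0, 125).
- tube_mouth (a point): Centre of the flared mouth of the upright steel guide tube on the gear case, 135 mm above the bench, z up. The mouth is 27 mm across outside, about 19 mm inside, narrowing within 8 mm to a bore of 11 mm; the tube is 41 mm long and below it the case is open (hole 26 mm), with 17 mm free under the gauge's tip when the collar rests on the mouth.
- rack: Fixed wooden tool rack, origin on the bench under its middle; top plate 60 x 250 x 8 mm, its top 120 mm above the bench, on end legs, open between. Three 11 mm holes in a row along its y at -85, 0 and 85 mm; a gauge, a needle file and a burnisher hang in them, in any order. Foot board 75 x 262 x 10 mm.
- gauge_grip (a point): Centre of the oil gauge's black straight round grip (18 mm in diameter, 62 mm long). z runs along the gauge from tip to grip, upright at the start. Under the grip a round steel collar, 30 mm across, 5 mm thick, which rests on the rack's plate; under that a steel rod of 6 mm, 100 mm long. About 90 g. The grip's centre is 36 mm above the collar's underside.
- gauge_collar (a point): Centre of the collar's underside on the gauge, 36 mm below the grip's centre; same axes.
- gauge_tip (a point): The rounded tip of the gauge's rod, 136 mm below the grip's centre, 100 mm below the collar's underside; same axes (z from tip to grip). Two dark rings, 10 and 25 mm from the tip, are the level marks.
- gauge: The oil gauge as a whole; origin at the centre of the collar's underside, z towards the grip.
- needle_file_mid (a point): Bystander: middle of the pear-shaped wooden handle (24 mm across, 48 mm long) of the needle file hanging in the rack.
- burnisher_mid (a point): Bystander: middle of the like wooden handle of the burnisher hanging in the rack.
- nippers_mid (a point): Bystander: end nippers with blue handles, about 190 mm long, 16 mm high, lying on the bench; middle.
- flat_file_mid (a point): Bystander: flat file with orange handle, 230 mm long, 22 mm high, lying on the bench; near its middle.
Mind the look-alikes: they are no part of the job. What is shaped like the gauge but turquoise is not meant.

How it is judged:
By the outcome, as a careful person would: the job done as asked, in the order asked, and still so for the second after the job is handed in, while the arm keeps its last pose, push and grip.
It also fails if it takes over 70 s, if anything falls off the work surface, if the arm or the gripper's body presses on something with over 40 N, if the wrist force passes 120 N, or if a joint passes its speed limit or range.

## Robot

A 7-joint arm with a two-finger parallel gripper is mounted at the origin on the work surface. World frame = base frame: x ahead of the robot, y to its left, z up, the work surface at z = 0. Lengths are in m, angles in rad, forces in N, time in s.
With the tool pointing down it reaches from about 0.425 to 0.875 m from the base axis. Payload 4.7 kg.
Tool frame: the origin (TCP) lies where the fingers leave the gripper's body, on its centre line; the fingertips stand 70 mm ahead of it and the grasp point (between the pads) lies 51 mm ahead of it; z points along the fingers, y is the line along which they close (so a half turn about z gives the same grasp; the last joint's range is limited). The gripper opens to 87 mm and grips with 3 to 60 N. Pads are 19 mm wide; open, the fingers measure 117 mm over their backs; the gripper's body (75 mm by 190 mm) begins 51 mm behind the grasp point.
Start: joints at [0.014, 0.321, -0.07, 1.45, 0.023, 1.371, -0.057], TCP at [0.65, -0, 0.292] pointing down, gripper open.
Joint ranges: [-2.86, 2.86], [-0.3, 2.09], [-1.38, 1.24], [0.06, 2.45], [-1.56, 4.7], [0.09, 2.05], [-2.69, 2.69]. Speed limits (rad/s): [2.57, 2.57, 3.14, 3.14, 3.14, 3.14, 3.14].

## Interface

Orientations are given as a rotation vector (axis times angle).
In Python, from bench import ctrl gives the robot as it stands.
- The arm moves only by the tool play_rows, never from a script. Its argument "increments" is a list that holds one entry, the list of rows, each a list of 7 numbers: the shift along the tool's x, y, z as a fraction of full scale, then the turn, a rotation vector about the tool's x, y, z as a fraction of full scale, then the gripper command: -1 is shut, 1 is fully open, values between are in proportion. A call has 1 to 8 rows; each row is the pose to reach, as a shift and turn from the pose commanded when the call began, along the tool's axes at that moment; what a row does not reach only later rows make up. Full scale, the value 1, is 0.1 m for a shift and 90 degrees for a turn. A row lasts 1/10 s, in which the tool goes at most 50 mm and 8.59 degrees, less where a joint would pass 70% of its speed; a pose out of reach is approached as far as the arm can. A call with a number of a shift or a turn outside -1 to 1 is refused whole. A call with a gripper value outside its range is refused whole. The fingers move at their own pace and stop on an object; "squeeze" is the grip in N (left out, the last holds). Time passes only in rows, so rows that repeat a pose let the fingers close. It gives the time, the measured TCP pose, the force, the opening and the grip force at its end, in the units of the state.
- ctrl.get_state(): the state, without advancing time (a new reading comes with each control period).
- ctrl.get_image(name): name is "scene" or "side" or "wrist"; returns the picture (384x512x3 uint8, red, green, blue); there is no depth.
- ctrl.get_calibration(name): a dict with "vertical_fov" (degrees; the focal length in pixels is half the picture's height over the tangent of half this angle, whatever the lens; pixels are square), "cx", "cy" (the principal point, pixels), "R" (3x3) and "t" (3): a world point X has camera coordinates R X + t; the wrist camera has in their place "T_tool_cam" (4x4, takes a point from camera to tool coordinates, whose origin is the TCP and whose axes are the flange's). Camera axes: x right, y down, z forward; pixel columns grow to the right and rows downward; lengths in m; the calibration is good to about 2 mm. A picture is of the moment at which its call begins: read the wrist's pose just before it. get_calibration takes no time and is no camera call.
- ctrl.close_job(): hands the job in; it is judged then, once.
The state is a dict: "time": time; "joint_positions": joint angles; "qd": joint speeds; "joint_torque": joint torques, N m; "position": TCP position; "tool_rot": TCP orientation; "ft_force": force on the tool from outside, world axes, zero at the start; "torque": the same for the moment, N m; "grip_width": opening from 0.0 (shut) to 1.0 (fully open); "grip_force": force on a finger pad.
Only numpy, scipy, OpenCV 4.12 (cv2) and the standard library are available. Lean on these libraries where they do the work, as an engineer would, in place of code of your own. Each camera call takes 0.05 s, during which the arm holds its last target. There are 200 camera calls.

## Working session

There is one attempt and no reset: what is moved stays moved. The work goes in short steps, Python scripts to look and compute and a tool call to move; the robot and the scene stay as the last step left them, time stands still between calls to the robot, and variables do not carry over. Pictures are saved under pics/ and viewed, at most 10 in all, crops included, and the job is handed in when it is done.

Besides the shell and the picture viewer there is one more tool, called after ">>>" by a JSON object that holds its "method" and its "body". play_rows: Moves the arm, as the interface text tells. Shift numbers are shares of 0.1 m and turn numbers shares of 90 degrees, none past 1 either way. Its arguments: {"type":"object","properties":{"increments":{"type":"array"},"squeeze":{"type":"number"}},"required":["increments"]}

```bash
ls; mkdir -p pics; cat > h.py <<'E'
import numpy as np,cv2
from bench import ctrl
from scipy.spatial.transform import Rotation as Ro
def snap(n,f):
    im=ctrl.get_image(n);cv2.imwrite('pics/'+f,im[:,:,::-1].copy());return im
def cam(n):
    c=ctrl.get_calibration(n);f=192/np.tan(np.radians(c['vertical_fov'])/2)
    if 'R' in c: R=np.array(c['R']);t=np.array(c['t'])
    else:
        s=ctrl.get_state();T=np.eye(4);T[:3,:3]=Ro.from_rotvec(s['tool_rot']).as_matrix();T[:3,3]=s['position']
        T=np.linalg.inv(T@np.array(c['T_tool_cam']));R=T[:3,:3];t=T[:3,3]
    return f,c['cx'],c['cy'],R,t
def ray(C,p):
    f,cx,cy,R,t=C;d=R.T@np.array([(p[0]-cx)/f,(p[1]-cy)/f,1]);return -R.T@t,d/np.linalg.norm(d)
def onz(C,p,z):
    o,d=ray(C,p);return o+d*(z-o[2])/d[2]
def tri(*a):
    A=0;b=0
    for C,p in a:
        o,d=ray(C,p);P=np.eye(3)-np.outer(d,d);A=A+P;b=b+P@o
    X=np.linalg.solve(A,b);return X,[np.linalg.norm((np.eye(3)-np.outer(ray(C,p)[1],ray(C,p)[1]))@(X-ray(C,p)[0])) for C,p in a]
def proj(C,X):
    f,cx,cy,R,t=C;c=R@np.array(X)+t;return f*c[0]/c[2]+cx,f*c[1]/c[2]+cy
E
python3 - <<'E'
from h import *
a=snap('scene','a.png');b=snap('side','b.png')
cv2.imwrite('pics/ab.png',cv2.resize(np.vstack([a,b])[:,:,::-1],(400,600)))
s=ctrl.get_state();print(s)
for n in('scene','side','wrist'):print(ctrl.get_calibration(n))
E
```

```text
pics
{'time': 0.1, 'joint_positions': array([ 0.01410589,  0.32176461, -0.07011078,  1.45155967,  0.0226211 ,
        1.37083068, -0.05693756]), 'qd': array([-0.00055986, -0.00079888, -0.00016823, -0.00056624,  0.00076216,
       -0.0003065 ,  0.00107512]), 'joint_torque': array([ 1.37795760e-04, -4.92569017e+01, -4.06077392e-01, -3.13399816e+01,
       -6.42974046e-02,  3.95253638e-02,  6.49213871e-05]), 'position': array([ 6.49612277e-01, -3.69513265e-05,  2.91257438e-01]), 'tool_rot': array([-2.22059403e+00, -2.22062401e+00,  2.08658822e-03]), 'ft_force': array([-0.32757747, -0.72164921, -0.7603347 ]), 'torque': array([ 0.03020187, -0.03692151, -0.00184077]), 'grip_force': 0.0, 'grip_width': 1.001632275105991}
{'vertical_fov': 52.0490284327844, 'cx': 250.6702357993304, 'cy': 195.27313725861256, 'R': array([[-0.30161143,  0.95339259, -0.00855107],
       [ 0.53453406,  0.1616628 , -0.82954112],
       [-0.78949597, -0.25476992, -0.55838016]]), 't': array([ 0.09547597, -0.21278186,  1.51886613])}
{'vertical_fov': 51.19583461308498, 'cx': 255.38068529431433, 'cy': 195.71814479404355, 'R': array([[-0.9957124 , -0.09198314, -0.00979411],
       [-0.0510832 ,  0.63504393, -0.77078512],
       [ 0.07711893, -0.76697999, -0.63701991]]), 't': array([0.56645891, 0.05400347, 0.93344833])}
{'vertical_fov': 69.98954888810555, 'cx': 253.31609054072203, 'cy': 194.8625399658165, 'T_tool_cam': array([[-1.31440991e-03, -9.65513632e-01, -2.60349187e-01,
         7.16708448e-02],
       [ 9.99999118e-01, -1.31841583e-03, -1.59248796e-04,
         1.07585148e-04],
       [-1.89491607e-04, -2.60349167e-01,  9.65514513e-01,
        -9.30499029e-02],
       [ 0.00000000e+00,  0.00000000e+00,  0.00000000e+00,
         1.00000000e+00]])}
```

View pics/a.png

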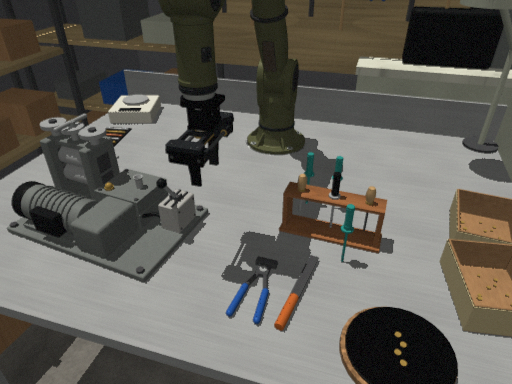

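View pics/b.png

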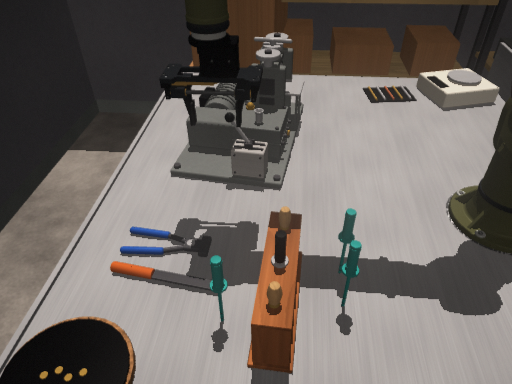

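Scene: the black-gripped gauge is in the rack's middle hole at about (336,185). Wooden handles sit at (302,183) and (371,196), and turquoise look-alikes at (310,165), (339,170) and (349,218). In the side view the black grip is at (280,247). The guide tube is at scene (139,181) and the lever knob near (161,183). I'll confirm these in enlarged crops.

```bash
python3 - <<'E'
import cv2,numpy as np
a=cv2.imread('pics/a.png');b=cv2.imread('pics/b.png')
r=lambda i,x,y:cv2.resize(i[y:y+75,x:x+100],(400,300),interpolation=cv2.INTER_CUBIC)
cv2.imwrite('pics/c.png',np.vstack([np.hstack([r(a,285,150),r(a,105,160)]),np.hstack([r(b,240,215),r(b,200,95)])]))
E
```

```text
(no output)
```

View pics/c.png

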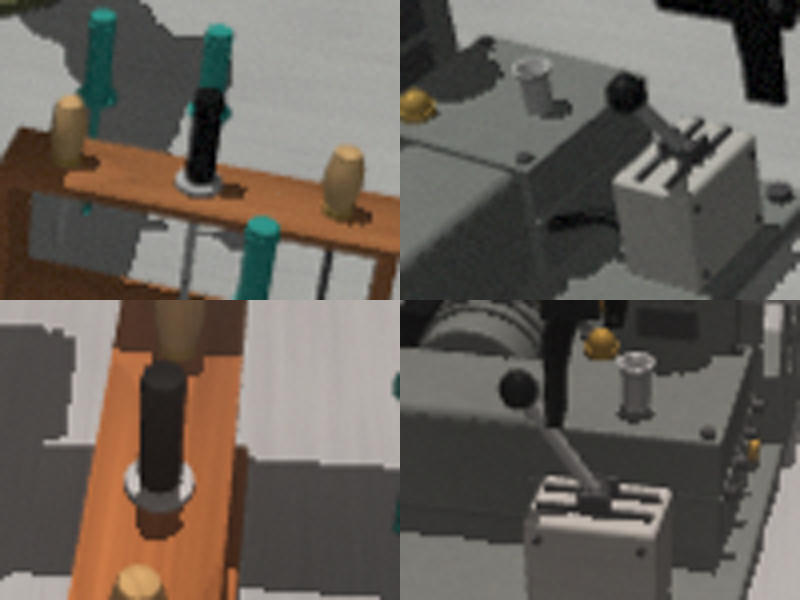

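The crop confirms it: the black straight grip with a steel collar is in the middle hole. The pear-shaped wooden handles are the file and burnisher, and the turquoise ones are not meant. Knob, lever and tube mouth are all clear.

```bash
python3 - <<'E'
from h import *
np.set_printoptions(precision=4,suppress=True)
S=cam('scene');D=cam('side')
for n,p,q in [('collar',(334.3,195.3),(279.7,260.7)),('griptop',(337.2,173.5),(281,232.5)),('mouth',(138,177),(259,110.2)),('knob',(161.5,183),(229.7,117.2)),('hinge',(176.2,197.5),(249.2,142))]:
    print(n,*tri((S,p),(D,q)))
print('files',onz(S,(302.2,182.5),.145),onz(S,(371,195.5),.145))
# known z
print(onz(S,(138,177),.135),onz(D,(259,110.2),.135),onz(S,(334.3,195.3),.125),onz(D,(279.7,260.7),.125))
# box/bed corners scene and turquoise
print('boxcorners',[onz(S,(105+x/4,160+y/4),.095) for x,y in [(212,183),(262,192),(358,140),(300,118)]])
print('turq',tri((S,(349,207)),(D,(354.5,245))),tri((S,(349,207)),(D,(217,260))),tri((S,(310,153)),(D,(350,212))),tri((S,(339,157)),(D,(354.5,245))))
E
```

```text
collar [0.5009 0.2784 0.1216] [np.float64(0.0011284786185160568), np.float64(0.0011284786185160158)]
griptop [0.5013 0.2776 0.1864] [np.float64(0.0024402946553389), np.float64(0.0024402946553389528)]
mouth [ 0.58   -0.2307  0.134 ] [np.float64(0.002881551532670656), np.float64(0.002881551532670664)]
knob [ 0.6413 -0.1221  0.1707] [np.float64(0.0018344052194505672), np.float64(0.0018344052194505262)]
hinge [ 0.5958 -0.1157  0.1033] [np.float64(0.005023765668506742), np.float64(0.005023765668506899)]
files [0.5035 0.1966 0.145 ] [0.5137 0.3651 0.145 ]
[ 0.5856 -0.2258  0.135 ] [ 0.5795 -0.2349  0.135 ] [0.5076 0.2795 0.125 ] [0.5005 0.28   0.125 ]
boxcorners [array([ 0.6388, -0.1439,  0.095 ]), array([ 0.6384, -0.109 ,  0.095 ]), array([ 0.5669, -0.0754,  0.095 ]), array([ 0.5539, -0.1239,  0.095 ])]
turq (array([0.4034, 0.2799, 0.0902]), [np.float64(0.06543180477036495), np.float64(0.06543180477036488)]) (array([0.599 , 0.3196, 0.1611]), [np.float64(0.0008845018430576409), np.float64(0.0008845018430576293)]) (array([0.3812, 0.1923, 0.166 ]), [np.float64(0.0001060643541846869), np.float64(0.00010606435418471788)]) (array([0.3807, 0.2711, 0.1651]), [np.float64(0.0004973523164426041), np.float64(0.0004973523164426313)])
```

>>> {"method": "play_rows", "body": {"increments": [[[-0.3,-0.02,0,0,0,0.03,0.15],[-0.6,-0.05,0,0,0,0.076,0.15],[-0.9,-0.08,0,0,0,0.076,0.15],[-1,-0.08,0,0,0,0.076,0.15],[-1,-0.08,0,0,0,0.076,0.15],[-1,-0.08,0,0,0,0.076,0.15]]], "squeeze": 10}}

```text
time: 0.7
position: [0.6421, -0.0989, 0.2921]
tool_rot: [-2.349, -2.084, -0.001]
ft_force: [0.2, -0.1, -0.3]
grip_width: 0.595
grip_force: 0.0
```

```bash
cat > go.py <<'E'
# print shift shares in tool axes to reach TCP target (world), yaw err
import sys;from h import *
s=ctrl.get_state();R=Ro.from_rotvec(s['tool_rot']).as_matrix()
print('pos',np.round(s['position'],4),'F',np.round(s['ft_force'],1),'w',round(s['grip_width'],3),'g',round(s['grip_force'],1),'t',s['time'])
print('R',np.round(R,3).tolist())
if len(sys.argv)>3: print('shift',np.round(R.T@(np.array(sys.argv[1:4],float)-s['position'])*10,3))
E
python3 go.py .641 -.122 .227; python3 -c "
from h import *
snap('wrist','d.png')"
```

```text
pos [ 0.6421 -0.0989  0.2921] F [ 0.2 -0.1 -0.3] w 0.595 g 0.0 t 0.7
R [[0.119, 0.993, -0.0], [0.993, -0.119, 0.001], [0.001, -0.0, -1.0]]
shift [-0.231  0.016  0.651]
```

View pics/d.png

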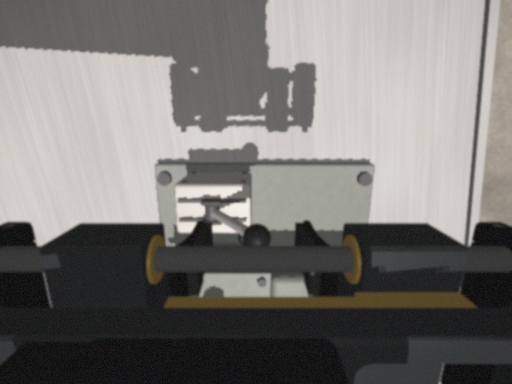

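Wrist view: the bed's edge is square to the picture, so the yaw is right. The knob is at (257,238) between the fingers, and the bed's front corners are at (157,163) and (373,163).

```bash
python3 - <<'E'
from h import *
np.set_printoptions(precision=4,suppress=True)
W=cam('wrist');S=cam('scene');D=cam('side')
print(tri((W,(257,238)),(S,(161.5,183)),(D,(229.7,117.2))))
a=onz(W,(156.5,161),.018);b=onz(W,(373.5,161),.018);print(a,b,np.linalg.norm(a-b))
u=(b-a)/np.linalg.norm(b-a);v=np.array([-u[1],u[0],0])
psi=np.arctan2(u[1],u[0]);o=(a+b)/2-.06*u-.165*v
print('yaw',psi,'hinge',o+.125*v,'mouth',o+.01*v)
E
```

```text
(array([ 0.6418, -0.1219,  0.1708]), [np.float64(0.0006563793894042424), np.float64(0.001759060160431923), np.float64(0.0019901201847652766)])
[ 0.5156 -0.0626  0.018 ] [ 0.8048 -0.0972  0.018 ] 0.2912572960150768
yaw -0.11905064913809559 hinge [ 0.5959 -0.1125  0.018 ] mouth [ 0.5822 -0.2267  0.018 ]
```

>>> {"method": "play_rows", "body": {"increments": [[[-0.23,0.02,0.25,0,0,0,0.15],[-0.23,0.02,0.5,0,0,0,0.15],[-0.23,0.02,0.65,0,0,0,0.15],[-0.23,0.02,0.65,0,0,0,0.15],[-0.23,0.02,0.65,0,0,0,0.15]]]}}

```text
time: 1.25
position: [0.6418, -0.1214, 0.2278]
tool_rot: [-2.347, -2.088, -0.001]
ft_force: [0.6, 0.5, 0.4]
grip_width: 0.575
grip_force: 0.0
```

```bash
python3 go.py .5955 -.1165 .241
```

```text
pos [ 0.6418 -0.1214  0.2278] F [0.6 0.5 0.4] w 0.575 g 0.0 t 1.25
R [[0.117, 0.993, 0.0], [0.993, -0.117, 0.001], [0.001, 0.0, -1.0]]
shift [-0.005 -0.465 -0.133]
```

>>> {"method": "play_rows", "body": {"increments": [[[0,-0.15,-0.06,0,0,0,0.15],[0,-0.3,-0.1,0,0,0,0.15],[0,-0.46,-0.13,0,0,0,0.15],[0,-0.46,-0.13,0,0,0,0.15],[0,-0.46,-0.13,0,0,0,-0.6],[0,-0.46,-0.13,0,0,0,-0.6],[0,-0.46,-0.13,0,0,0,-0.6],[0,-0.46,-0.13,0,0,0,-0.6]]], "squeeze": 10}}

```text
time: 2.05
position: [0.5959, -0.1176, 0.2398]
tool_rot: [-2.35, -2.085, 0.001]
ft_force: [2.1, 0.6, 1.8]
grip_width: 0.292
grip_force: 1.2
```

>>> {"method": "play_rows", "body": {"increments": [[[0,0,0,0,0,0,-0.6],[0,0,0,0,0,0,-0.6],[0,0,0,0,0,0,-0.6]]]}}

```text
time: 2.35
position: [0.5955, -0.1175, 0.2398]
tool_rot: [-2.35, -2.085, 0.001]
ft_force: [2.8, 0.2, 0.4]
grip_width: 0.264
grip_force: 10.0
```

```bash
python3 go.py; python3 - <<'E'
from h import *
a=snap('scene','e1.png')[:,:,::-1];b=snap('side','e2.png')[:,:,::-1]
r=lambda i,x,y:cv2.resize(i[y:y+75,x:x+100],(400,300),interpolation=cv2.INTER_CUBIC)
cv2.imwrite('pics/e.png',np.hstack([r(a,120,150),r(b,200,95)]))
E
```

```text
pos [ 0.5955 -0.1175  0.2398] F [2.8 0.2 0.4] w 0.264 g 10.0 t 2.35
R [[0.119, 0.993, -0.001], [0.993, -0.119, 0.0], [0.0, -0.001, -1.0]]
```

View pics/e.png

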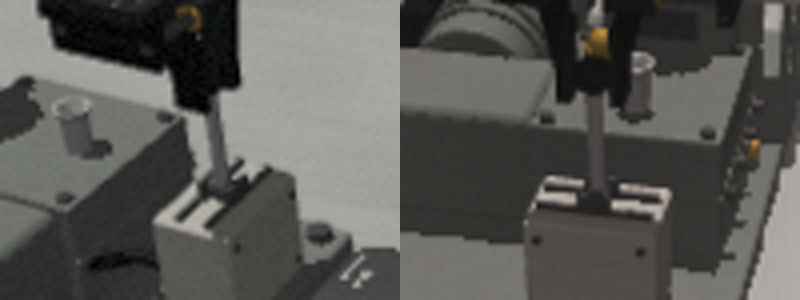

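Knob gripped at 23 mm and the lever looks upright. I'll release it, rise clear and measure.

>>> {"method": "play_rows", "body": {"increments": [[[0,0,0,0,0,0,0.1],[0,0,0,0,0,0,0.1],[0,0,0,0,0,0,0.1],[0,0,0,0,0,0,0.1],[0.2,0,-0.4,0,0,0,0.1],[0.5,0,-0.7,0,0,0,0.1],[0.9,0,-0.7,0,0,0,0.1],[1,0,-0.7,0,0,0,0.1]]]}}

```text
time: 3.25
position: [0.6079, -0.0122, 0.3116]
tool_rot: [-2.342, -2.093, -0.006]
ft_force: [0.4, 1.3, -0.5]
grip_width: 0.549
grip_force: 0.0
```

```bash
python3 go.py .501 .2784 .29; python3 - <<'E'
from h import *
a=snap('scene','f1.png')[:,:,::-1];b=snap('side','f2.png')[:,:,::-1]
S=cam('scene');D=cam('side')
r=lambda i,x,y:cv2.resize(i[y:y+50,x:x+67],(400,300),interpolation=cv2.INTER_CUBIC)
cv2.imwrite('pics/f.png',np.hstack([r(a,140,160),r(b,217,100)]))
for z in(.1,.14,.185):
  p=proj(S,[.5955,-.1155,z]);q=proj(D,[.5955,-.1155,z]);print(z,(p[0]-140)*5.97,(p[1]-160)*6,(q[0]-217)*5.97+400,(q[1]-100)*6)
E
```

```text
pos [ 0.6079 -0.0122  0.3116] F [ 0.4  1.3 -0.5] w 0.549 g 0.0 t 3.25
R [[0.112, 0.994, 0.002], [0.994, -0.112, 0.003], [0.004, 0.002, -1.0]]
shift [ 2.767 -1.388  0.223]
0.1 212.66854057587938 220.65581927768926 589.0043463779664 270.5915923422785
0.14 201.85837815271154 142.5668289024399 587.0020065858884 186.93895754808636
0.185 189.10484245390282 50.439561295408964 584.620997010132 87.46646777875554
```

View pics/f.png

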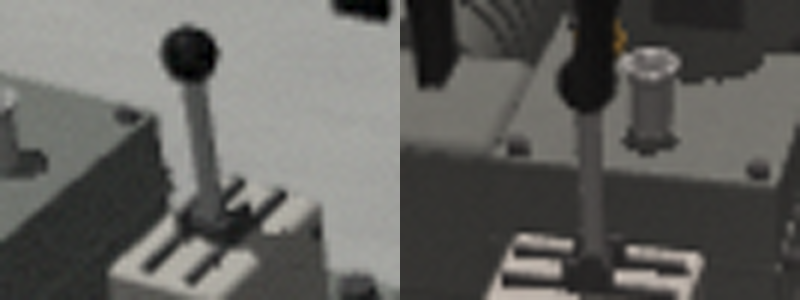

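Side view: knob at (586,84) and shank at (592,190), against predictions of (585,87) and (587,187) for upright, so the lever is at off to within about 2°. Now to the gauge.

>>> {"method": "play_rows", "body": {"increments": [[[0.3,-0.2,0,0,0,0,0.4],[0.6,-0.4,0,0,0,0,0.4],[1,-0.6,0,0,0,0,0.4]]]}}

```text
time: 3.65
position: [0.5593, 0.0848, 0.3094]
tool_rot: [2.356, 2.077, -0.004]
ft_force: [0.3, -0.5, 0.1]
grip_width: 0.683
grip_force: 0.0
```

>>> {"method": "play_rows", "body": {"increments": [[[0.4,-0.2,0,0,0,0,0.4],[0.8,-0.4,0,0,0,0,0.4],[1,-0.5,0,0,0,0,0.4]]]}}

```text
time: 3.95
position: [0.5204, 0.1956, 0.3097]
tool_rot: [-2.346, -2.087, 0.001]
ft_force: [0.5, -0.3, 0.3]
grip_width: 0.701
grip_force: 0.0
```

>>> {"method": "play_rows", "body": {"increments": [[[0.2,-0.1,0,0,0,0,0.4],[0.4,-0.25,0,0,0,0,0.4],[0.4,-0.25,0,0,0,0,0.4],[0.4,-0.25,0,0,0,0,0.4]]]}}

```text
time: 4.35
position: [0.5025, 0.2343, 0.3097]
tool_rot: [2.35, 2.083, -0.002]
ft_force: [-0.2, 0.1, -0.5]
grip_width: 0.701
grip_force: 0.0
```

```bash
python3 go.py .501 .2784 .207; python3 -c "
from h import *
snap('wrist','g.png')"
```

```text
pos [0.5025 0.2343 0.3097] F [-0.2  0.1 -0.5] w 0.701 g 0.0 t 4.35
R [[0.12, 0.993, -0.0], [0.993, -0.12, -0.002], [-0.002, -0.0, -1.0]]
shift [ 0.438 -0.068  1.026]
```

View pics/g.png

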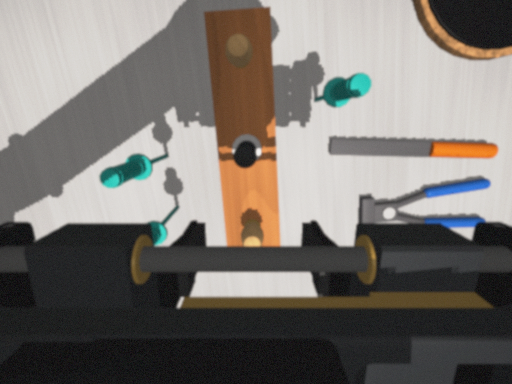

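Wrist view: the gauge's black grip top is at (245,157), with its steel collar around (247,147). The wooden handles are at (238,46) and (252,235). The turquoise ones are well off the rack.

```bash
python3 - <<'E'
from h import *
W=cam('wrist');S=cam('scene');D=cam('side')
print(onz(W,(244.5,157),.187),onz(W,(247,148),.125),tri((W,(244.5,157)),(S,(337.2,173.5)),(D,(281,232.5))))
E
python3 go.py .5005 .28 .207
```

```text
[0.50144154 0.27830903 0.187     ] [0.50217087 0.27926242 0.125     ] (array([0.50136064, 0.27787151, 0.18647628]), [np.float64(0.0003737830800288029), np.float64(0.002306569778872483), np.float64(0.0025874517556474636)])
pos [0.5029 0.2337 0.3098] F [-0.1 -0.  -0.8] w 0.702 g 0.0 t 4.4
R [[0.122, 0.993, -0.0], [0.993, -0.122, -0.002], [-0.002, 0.0, -1.0]]
shift [ 0.458 -0.08   1.027]
```

>>> {"method": "play_rows", "body": {"increments": [[[0.2,-0.03,0,0,0,0,0.4],[0.44,-0.07,0,0,0,0,0.4],[0.44,-0.07,0.3,0,0,0,0.4],[0.44,-0.07,0.6,0,0,0,0.4],[0.44,-0.07,0.9,0,0,0,0.4],[0.44,-0.07,1,0,0,0,0.4],[0.44,-0.07,1,0,0,0,0.4]]]}}

```text
time: 5.1
position: [0.5004, 0.2785, 0.2086]
tool_rot: [-2.352, -2.082, 0.006]
ft_force: [-0.4, 0.2, -0.9]
grip_width: 0.698
grip_force: 0.0
```

```bash
python3 go.py .5015 .2785 .207
```

```text
pos [0.5004 0.2785 0.2086] F [-0.4  0.2 -0.9] w 0.698 g 0.0 t 5.1
R [[0.121, 0.993, -0.003], [0.993, -0.121, -0.002], [-0.003, -0.003, -1.0]]
shift [0.001 0.011 0.016]
```

>>> {"method": "play_rows", "body": {"increments": [[[0,0.01,0.01,0,0,0,-1],[0,0.01,0.01,0,0,0,-1],[0,0.01,0.01,0,0,0,-1],[0,0.01,0.01,0,0,0,-1],[0,0.01,0.01,0,0,0,-1],[0,0.01,0.01,0,0,0,-1],[0,0.01,0.01,0,0,0,-1],[0,0.01,0.01,0,0,0,-1]]], "squeeze": 30}}

```text
time: 5.9
position: [0.5013, 0.2805, 0.2094]
tool_rot: [2.35, 2.085, 0.0]
ft_force: [-0.3, -0.0, 0.9]
grip_width: 0.201
grip_force: 30.0
```

>>> {"method": "play_rows", "body": {"increments": [[[0,0,-0.15,0,0,0,-1],[0,0,-0.4,0,0,0,-1],[0,0,-0.7,0,0,0,-1],[0,0,-1,0,0,0,-1],[0,0,-1,0,0,0,-1]]]}}

```text
time: 6.4
position: [0.503, 0.2817, 0.3153]
tool_rot: [2.348, 2.083, 0.014]
ft_force: [0.4, -0.2, -0.5]
grip_width: 0.204
grip_force: 30.0
```

>>> {"method": "play_rows", "body": {"increments": [[[0,0,-0.3,0,0,0,-1],[0,0,-0.6,0,0,0,-1],[0,0,-1,0,0,0,-1],[0,0,-1,0,0,0,-1],[0,0,-1,0,0,0,-1]]]}}

```text
time: 6.9
position: [0.5014, 0.2806, 0.4101]
tool_rot: [2.35, 2.085, 0.003]
ft_force: [0.3, 0.3, -1.4]
grip_width: 0.195
grip_force: 30.0
```

```bash
python3 go.py .581 -.229 .40
```

```text
pos [0.5014 0.2806 0.4101] F [ 0.3  0.3 -1.4] w 0.195 g 30.0 t 6.9
R [[0.119, 0.993, 0.002], [0.993, -0.119, 0.001], [0.001, 0.002, -1.0]]
shift [-4.965  1.397  0.099]
```

>>> {"method": "play_rows", "body": {"increments": [[[-0.3,0.08,0,0,0,0,-1],[-0.65,0.18,0,0,0,0,-1],[-1,0.28,0,0,0,0,-1]]]}}

```text
time: 7.2
position: [0.5166, 0.1766, 0.4072]
tool_rot: [-2.348, -2.086, 0.005]
ft_force: [1.3, -0.1, -1.2]
grip_width: 0.201
grip_force: 30.0
```

>>> {"method": "play_rows", "body": {"increments": [[[-0.35,0.1,0,0,0,0,-1],[-0.7,0.2,0,0,0,0,-1],[-1,0.28,0,0,0,0,-1]]]}}

```text
time: 7.5
position: [0.5327, 0.0727, 0.4073]
tool_rot: [-2.351, -2.082, 0.005]
ft_force: [-1.1, -0.0, -0.6]
grip_width: 0.198
grip_force: 30.0
```

>>> {"method": "play_rows", "body": {"increments": [[[-0.35,0.1,0,0,0,0,-1],[-0.7,0.2,0,0,0,0,-1],[-1,0.28,0,0,0,0,-1]]]}}

```text
time: 7.8
position: [0.5484, -0.0298, 0.4073]
tool_rot: [-2.35, -2.082, 0.004]
ft_force: [-0.1, -0.0, -1.4]
grip_width: 0.199
grip_force: 30.0
```

>>> {"method": "play_rows", "body": {"increments": [[[-0.35,0.1,0,0,0,0,-1],[-0.7,0.2,0,0,0,0,-1],[-1,0.28,0,0,0,0,-1]]]}}

```text
time: 8.1
position: [0.5643, -0.1322, 0.4072]
tool_rot: [-2.35, -2.082, 0.004]
ft_force: [0.1, 0.5, -0.7]
grip_width: 0.199
grip_force: 30.0
```

>>> {"method": "play_rows", "body": {"increments": [[[-0.3,0.1,0,0,0,0,-1],[-0.6,0.2,0,0,0,0,-1],[-0.96,0.28,0,0,0,0,-1],[-0.96,0.28,0,0,0,0,-1],[-0.96,0.28,0,0,0,0,-1],[-0.96,0.28,0,0,0,0,-1]]]}}

```text
time: 8.7
position: [0.5813, -0.2272, 0.4081]
tool_rot: [-2.346, -2.085, 0.0]
ft_force: [0.2, 1.1, -0.7]
grip_width: 0.198
grip_force: 30.0
```

```bash
python3 go.py .581 -.229 .345; python3 - <<'E'
from h import *
w=snap('wrist','h0.png')[:,:,::-1];a=snap('scene','h1.png')[:,:,::-1];b=snap('side','h2.png')[:,:,::-1]
r=lambda i,x,y:cv2.resize(i[y:y+100,x:x+67],(268,400),interpolation=cv2.INTER_CUBIC)
S=cam('scene');D=cam('side');W=cam('wrist')
s=ctrl.get_state()['position'];tip=s-[0,0,.189]
print([proj(C,tip) for C in(S,D,W)],[proj(C,[.581,-.229,.135]) for C in(S,D,W)])
cv2.imwrite('pics/h.png',np.hstack([r(a,105,95),r(b,225,40),r(w,220,130)]))
E
```

```text
pos [ 0.5813 -0.2272  0.4081] F [ 0.2  1.1 -0.7] w 0.198 g 30.0 t 8.7
R [[0.117, 0.993, -0.002], [0.993, -0.117, 0.002], [0.001, -0.002, -1.0]]
shift [-0.019  0.001  0.631]
[(np.float64(132.73902732652775), np.float64(147.31473791176427)), (np.float64(257.84588344483456), np.float64(81.0471847092998)), (np.float64(253.3398836447716), np.float64(190.99480816474704))] [(np.float64(137.86441575970596), np.float64(175.96219770887504)), (np.float64(258.2674092180945), np.float64(111.21859744704854)), (np.float64(253.1542937311004), np.float64(176.97583947300137))]
```

View pics/h.png

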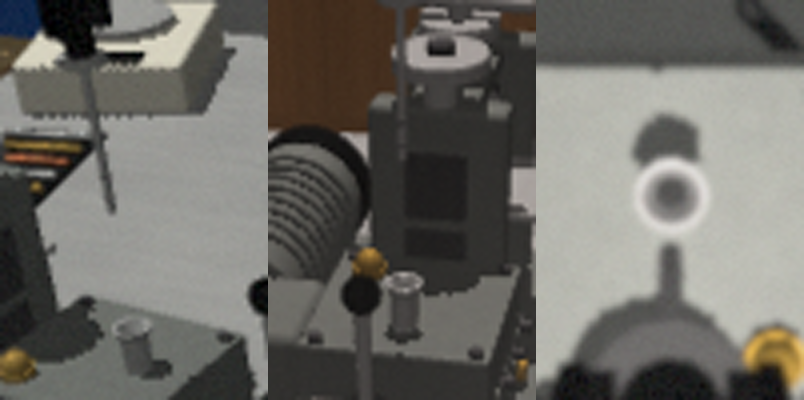

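All three views agree: the tip is at wrist pixel (253.5,191.3), where predicted, and the mouth ring centre is at about (254.1,179.4). I'll convert the offset.

```bash
python3 - <<'E'
from h import *
W=cam('wrist');S=cam('scene');D=cam('side');s=ctrl.get_state()
m=onz(W,(254.1,179.4),.135);print('mouth',m, 'tip',onz(W,(253.5,191.3),s['position'][2]-.189))
print('tri',tri((W,(254.1,179.4)),(S,(138,177)),(D,(259,110.2))), 'tiptri',tri((W,(253.5,191.3)),(S,(133,148))))
E
python3 go.py .582 -.2262 .345
```

```text
mouth [ 0.58188439 -0.23249874  0.135     ] tip [ 0.58159066 -0.22748111  0.22015654]
tri (array([ 0.58062894, -0.2317085 ,  0.13383883]), [np.float64(0.0015952219860645186), np.float64(0.003239186221767483), np.float64(0.0027919976233586477)]) tiptri (array([ 0.58127106, -0.22752856,  0.21811249]), [np.float64(0.0005263854562714821), np.float64(0.0005263854562717039)])
pos [ 0.5815 -0.2271  0.4092] F [ 0.5 -0.1 -1. ] w 0.2 g 30.0 t 8.85
R [[0.117, 0.993, -0.0], [0.993, -0.117, 0.001], [0.001, -0.0, -1.0]]
shift [0.009 0.004 0.642]
```

>>> {"method": "play_rows", "body": {"increments": [[[-0.04,0,0.2,0,0,0,-1],[-0.04,0,0.4,0,0,0,-1],[-0.04,0,0.6,0,0,0,-1],[-0.04,0,0.6,0,0,0,-1],[-0.04,0,0.6,0,0,0,-1]]]}}

```text
time: 9.35
position: [0.5809, -0.2319, 0.3497]
tool_rot: [-2.349, -2.086, -0.0]
ft_force: [-0.1, 0.5, -0.3]
grip_width: 0.2
grip_force: 30.0
```

```bash
python3 go.py; python3 - <<'E'
from h import *
w=snap('wrist','i0.png')[:,:,::-1];a=snap('scene','i1.png')[:,:,::-1];b=snap('side','i2.png')[:,:,::-1]
r=lambda i,x,y:cv2.resize(i[y:y+60,x:x+40],(268,400),interpolation=cv2.INTER_CUBIC)
cv2.imwrite('pics/i.png',np.hstack([r(a,118,140),r(b,240,70),r(w,234,150)]))
p=ctrl.get_state()['position'];print([proj(cam(n),p-[0,0,.189]) for n in('scene','side','wrist')])
E
```

```text
pos [ 0.5809 -0.2319  0.3497] F [-0.1  0.5 -0.3] w 0.2 g 30.0 t 9.35
R [[0.118, 0.993, 0.0], [0.993, -0.118, 0.0], [0.0, 0.0, -1.0]]
[(np.float64(134.83596164906822), np.float64(166.97264191922451)), (np.float64(258.21208053596536), np.float64(101.26511999464684)), (np.float64(252.8551200523058), np.float64(190.79240466959885))]
```

View pics/i.png

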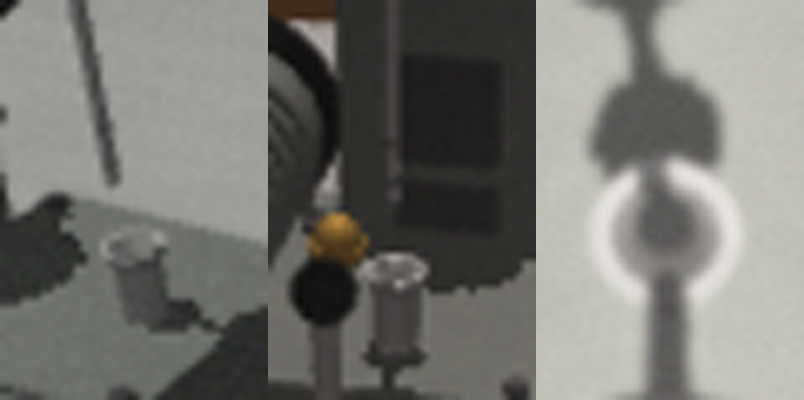

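The tip sits just above the mouth in all three views. Scene: tip (134.9,167.3), mouth (138.1,176.1). Side: tip (259.1,99.9), mouth (259.4,110.3). Wrist: tip (253.7,191), mouth (253.6,184.5).

```bash
python3 - <<'E'
from h import *
z=ctrl.get_state()['position'][2]-.189
for n,t,m in(('scene',(134.9,167.3),(138.1,176.1)),('side',(259.1,99.9),(259.4,110.3)),('wrist',(253.7,191),(253.6,184.5))):
    C=cam(n);print(n,(onz(C,m,.135)-onz(C,t,z))*1000)
E
```

```text
scene [ -1.3424389    3.52712736 -26.99574912]
side [ -1.23815124   6.31845208 -26.99574912]
wrist [  0.10015126   0.85544855 -26.99574912]
```

>>> {"method": "play_rows", "body": {"increments": [[[0.025,-0.01,0,0,0,0,-1],[0.025,-0.01,0.1,0,0,0,-1],[0.025,-0.01,0.2,0,0,0,-1],[0.025,-0.01,0.3,0,0,0,-1],[0.025,-0.01,0.35,0,0,0,-1],[0.025,-0.01,0.4,0,0,0,-1],[0.025,-0.01,0.4,0,0,0,-1]]]}}

```text
time: 10.2
position: [0.5798, -0.23, 0.3082]
tool_rot: [-2.349, -2.084, 0.001]
ft_force: [0.0, 0.1, -0.8]
grip_width: 0.2
grip_force: 30.0
```

```bash
python3 go.py; python3 -c "
from h import *
print(ctrl.get_state()['torque'])"
```

```text
pos [ 0.5798 -0.23    0.3082] F [ 0.   0.1 -0.8] w 0.2 g 30.0 t 10.2
R [[0.119, 0.993, -0.001], [0.993, -0.119, 0.0], [0.0, -0.001, -1.0]]
[-0.01786644  0.03719759  0.00154626]
```

>>> {"method": "play_rows", "body": {"increments": [[[0,0,0.15,0,0,0,-1],[0,0,0.3,0,0,0,-1],[0,0,0.45,0,0,0,-1],[0,0,0.6,0,0,0,-1],[0,0,0.7,0,0,0,-1],[0,0,0.75,0,0,0,-1],[0,0,0.78,0,0,0,-1],[0,0,0.78,0,0,0,-1]]]}}

```text
time: 11.0
position: [0.5802, -0.2301, 0.2312]
tool_rot: [2.35, 2.085, 0.0]
ft_force: [-0.1, -0.8, -0.8]
grip_width: 0.204
grip_force: 30.0
```

```bash
python3 go.py
```

```text
pos [ 0.5802 -0.2301  0.2312] F [-0.1 -0.8 -0.8] w 0.204 g 30.0 t 11.0
R [[0.119, 0.993, 0.0], [0.993, -0.119, -0.0], [-0.0, 0.0, -1.0]]
```

Sliding freely, so I'll feel for the collar contact in small steps.

>>> {"method": "play_rows", "body": {"increments": [[[0,0,0.03,0,0,0,-1],[0,0,0.05,0,0,0,-1],[0,0,0.06,0,0,0,-1],[0,0,0.07,0,0,0,-1],[0,0,0.07,0,0,0,-1]]]}}

```text
time: 11.5
position: [0.5802, -0.2301, 0.2245]
tool_rot: [2.35, 2.085, 0.0]
ft_force: [0.7, -0.2, -0.8]
grip_width: 0.201
grip_force: 30.0
```

>>> {"method": "play_rows", "body": {"increments": [[[0,0,0.01,0,0,0,-1],[0,0,0.02,0,0,0,-1],[0,0,0.02,0,0,0,-1]]]}}

```text
time: 11.8
position: [0.5802, -0.2302, 0.2243]
tool_rot: [2.349, 2.084, 0.001]
ft_force: [-3.1, 1.6, 8.4]
grip_width: 0.198
grip_force: 30.0
```

Contact at 8.4 N, exactly at the expected collar height (TCP z 0.2243, expected 0.2244). Now I'll draw it out.

>>> {"method": "play_rows", "body": {"increments": [[[0,0,-0.1,0,0,0,-1],[0,0,-0.3,0,0,0,-1],[0,0,-0.5,0,0,0,-1],[0,0,-0.7,0,0,0,-1],[0,0,-0.9,0,0,0,-1],[0,0,-1,0,0,0,-1],[0,0,-1,0,0,0,-1]]]}}

```text
time: 12.5
position: [0.5807, -0.2304, 0.3241]
tool_rot: [2.348, 2.083, 0.003]
ft_force: [0.2, 0.5, -0.8]
grip_width: 0.199
grip_force: 30.0
```

>>> {"method": "play_rows", "body": {"increments": [[[0,0,-0.3,0,0,0,-1],[0,0,-0.6,0,0,0,-1],[0,0,-0.9,0,0,0,-1],[0,0,-1,0,0,0,-1],[0,0,-1,0,0,0,-1]]]}}

```text
time: 13.0
position: [0.5804, -0.2302, 0.4227]
tool_rot: [2.349, 2.084, 0.001]
ft_force: [-0.3, -0.0, -1.1]
grip_width: 0.202
grip_force: 30.0
```

>>> {"method": "play_rows", "body": {"increments": [[[0.3,-0.1,0,0,0,0,-1],[0.6,-0.2,0,0,0,0,-1],[1,-0.3,0,0,0,0,-1],[1,-0.3,0,0,0,0,-1]]]}}

```text
time: 13.4
position: [0.562, -0.1196, 0.4199]
tool_rot: [-2.335, -2.093, -0.001]
ft_force: [-0.4, 0.2, -0.6]
grip_width: 0.2
grip_force: 30.0
```

>>> {"method": "play_rows", "body": {"increments": [[[0.3,-0.1,0,0,0,0,-1],[0.6,-0.2,0,0,0,0,-1],[1,-0.3,0,0,0,0,-1],[1,-0.3,0,0,0,0,-1]]]}}

```text
time: 13.8
position: [0.5434, -0.0171, 0.42]
tool_rot: [-2.335, -2.094, -0.0]
ft_force: [-0.4, 0.3, -0.3]
grip_width: 0.199
grip_force: 30.0
```

```bash
python3 go.py; python3 -c "
from h import *
print(ctrl.get_state()['joint_positions'])"
```

```text
pos [ 0.5434 -0.0171  0.42  ] F [-0.4  0.3 -0.3] w 0.199 g 30.0 t 13.8
R [[0.109, 0.994, -0.003], [0.994, -0.109, 0.004], [0.003, -0.004, -1.0]]
[ 0.01586503  0.06725633 -0.03304435  1.49809009 -0.00167697  1.57955908
 -0.12592701]
```

>>> {"method": "play_rows", "body": {"increments": [[[0.1,0.1,0,-0.06,0,0,-1],[0.2,0.2,0,-0.12,0,0,-1],[0.3,0.3,0,-0.2,0,0,-1],[0.4,0.4,0,-0.27,0,0,-1],[0.4,0.5,0,-0.34,0,0,-1],[0.4,0.5,0,-0.42,0,0,-1],[0.4,0.5,0,-0.5,0,0,-1],[0.4,0.5,0,-0.5,0,0,-1]]], "squeeze": 40}}

```text
time: 14.6
position: [0.5952, 0.0089, 0.4153]
tool_rot: [1.851, 1.645, 0.669]
ft_force: [-1.6, 0.4, -2.1]
grip_width: 0.199
grip_force: 40.0
```

```bash
python3 go.py; python3 -c "
from h import *
print(ctrl.get_state()['joint_positions'])"
```

```text
pos [0.5952 0.0089 0.4153] F [-1.6  0.4 -2.1] w 0.199 g 40.0 t 14.6
R [[0.119, 0.709, 0.696], [0.993, -0.083, -0.086], [-0.003, 0.701, -0.713]]
[ 5.10377574e-04 -2.55401817e-01 -1.29582956e-01  1.96885851e+00
  2.37197978e-01  6.82534554e-01 -3.81835108e-01]
```

>>> {"method": "play_rows", "body": {"increments": [[[0.05,0.25,0.25,0,0,0,-1],[0.1,0.5,0.5,-0.06,0,0,-1],[0.13,0.75,0.74,-0.13,0,0,-1],[0.15,0.9,0.88,-0.21,0,0,-1],[0.15,0.9,0.88,-0.29,0,0,-1],[0.15,0.9,0.88,-0.37,0,0,-1],[0.15,0.9,0.88,-0.44,0,0,-1],[0.15,0.9,0.88,-0.5,0,0,-1]]]}}

```text
time: 15.4
position: [0.7243, -0.0086, 0.422]
tool_rot: [1.544, 1.296, 0.886]
ft_force: [0.8, -1.4, -0.5]
grip_width: 0.198
grip_force: 40.0
```

```bash
python3 go.py; python3 -c "
from h import *
print(ctrl.get_state()['joint_positions'])"
```

```text
pos [ 0.7243 -0.0086  0.422 ] F [ 0.8 -1.4 -0.5] w 0.198 g 40.0 t 15.4
R [[0.191, 0.331, 0.924], [0.981, -0.039, -0.189], [-0.027, 0.943, -0.333]]
[ 0.15770559 -0.04358163 -0.3131173   2.00395214  1.64984406  0.33242761
 -1.76293282]
```

>>> {"method": "play_rows", "body": {"increments": [[[0,0,0,0,0,0,-1],[0,0,0,0,0,0,-1],[0,0,0,0,0,0,-1],[0,0,0,0,0,0,-1]]]}}

```text
time: 15.8
position: [0.7234, -0.0068, 0.4229]
tool_rot: [1.543, 1.3, 0.889]
ft_force: [-0.6, -0.2, -0.9]
grip_width: 0.197
grip_force: 40.0
```

```bash
python3 go.py; python3 -c "
from h import *
s=ctrl.get_state();print(s['joint_positions'],np.abs(s['qd']).max())
R=Ro.from_rotvec(s['tool_rot']).as_matrix()
z=R[:,2];h=np.array([z[0],z[1],0]);h/=np.linalg.norm(h)
r=np.cross(z,h);r=r/np.linalg.norm(r)*np.arccos(z@h)
print('turn to level, shares',R.T@r/(np.pi/2))"
```

```text
pos [ 0.7234 -0.0068  0.4229] F [-0.6 -0.2 -0.9] w 0.197 g 40.0 t 15.8
R [[0.188, 0.332, 0.924], [0.982, -0.039, -0.186], [-0.026, 0.942, -0.334]]
[ 0.15653234 -0.04691438 -0.31323283  2.00435795  1.63934791  0.32930534
 -1.75315914] 0.017059762326600496
turn to level, shares [-2.16463710e-01 -5.91577943e-03 -4.41743706e-18]
```

>>> {"method": "play_rows", "body": {"increments": [[[-0.01,0.3,-0.1,0,0,0,-1],[-0.02,0.6,-0.2,0,0,0,-1],[-0.03,0.94,-0.33,-0.05,0,0,-1],[-0.03,0.94,-0.33,-0.1,0,0,-1],[-0.03,0.94,-0.33,-0.16,0,0,-1],[-0.03,0.94,-0.33,-0.217,-0.006,0,-1],[-0.03,0.94,-0.33,-0.217,-0.006,0,-1],[-0.03,0.94,-0.33,-0.217,-0.006,0,-1]]]}}

```text
time: 16.6
position: [0.7231, -0.0068, 0.5207]
tool_rot: [1.277, 1.078, 1.042]
ft_force: [0.3, -0.7, -1.6]
grip_width: 0.197
grip_force: 40.0
```

```bash
cat > lev.py <<'E'
from h import *
s=ctrl.get_state();print(s['joint_positions'],np.abs(s['qd']).max())
R=Ro.from_rotvec(s['tool_rot']).as_matrix()
z=R[:,2];h=np.array([z[0],z[1],0]);h/=np.linalg.norm(h)
r=np.cross(z,h);r=r/np.linalg.norm(r)*np.arccos(z@h)
print('level shares',R.T@r/(np.pi/2))
E
python3 go.py; python3 lev.py
```

```text
pos [ 0.7231 -0.0068  0.5207] F [ 0.3 -0.7 -1.6] w 0.197 g 40.0 t 16.6
R [[0.195, 0.005, 0.981], [0.98, 0.028, -0.195], [-0.029, 1.0, 0.001]]
[ 0.16216813 -0.0831083  -0.32436911  2.04090028  2.35464542  0.51727024
 -2.42397798] 0.7698246914130631
level shares [3.20548002e-04 9.17714953e-06 0.00000000e+00]
```

>>> {"method": "play_rows", "body": {"increments": [[[0,0,0,0,0,0,-1],[0,0,0,0,0,0,-1],[0,0,0,0,0,0,-1],[0,0,0,0,0,0,-1],[0,0,0,0,0,0,-1],[0,0,0,0,0,0,-1]]]}}

```text
time: 17.2
position: [0.7232, -0.007, 0.5222]
tool_rot: [1.277, 1.077, 1.042]
ft_force: [-0.1, -0.2, -1.5]
grip_width: 0.198
grip_force: 40.0
```

```bash
python3 go.py; python3 lev.py; python3 - <<'E'
from h import *
a=snap('scene','j1.png')[:,:,::-1];b=snap('side','j2.png')[:,:,::-1]
cv2.imwrite('pics/j.png',cv2.resize(np.hstack([a[:,:400],b[:,100:500]]),(800,384)))
E
```

```text
pos [ 0.7232 -0.007   0.5222] F [-0.1 -0.2 -1.5] w 0.198 g 40.0 t 17.2
R [[0.197, 0.005, 0.98], [0.98, 0.027, -0.197], [-0.028, 1.0, 0.001]]
[ 0.16291046 -0.0839476  -0.3250041   2.03864504  2.34952814  0.5158554
 -2.4195645 ] 0.004743368935297378
level shares [4.79766793e-04 1.33495735e-05 0.00000000e+00]
```

View pics/j.png

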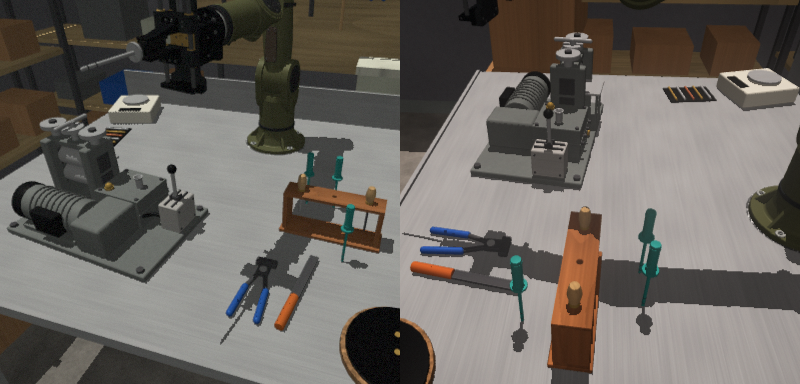

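Final view: gauge held with its tip at scene (82,68), lever upright, and the other tools in place. I'll check the rod's line against the projection, then hand in.

```bash
python3 - <<'E'
from h import *
s=ctrl.get_state();z=Ro.from_rotvec(s['tool_rot']).as_matrix()[:,2]
t=proj(cam('scene'),s['position']+.188*z);print(t,proj(cam('scene'),s['position']+.089*z))
if np.hypot(t[0]-82,t[1]-68)<4: print(ctrl.close_job())
E
```

```text
(np.float64(81.53147187697027), np.float64(68.85532114193234)) (np.float64(133.63276283575337), np.float64(51.87229936710074))
the job is handed in; nothing more can be done
None
```

I handed the job in at about 17 s on the robot's clock: the lever is upright at off, and the gauge was lowered until its collar touched the tube mouth, then drawn out. It is now held level and still about 52 cm above the bench, and the other tools are where they were.

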